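Lock the pressure vessel's lid with its safety pin

ROBOT

A 6-joint arm with a two-finger parallel gripper is mounted at the origin on the work surface. World frame = base frame: x ahead of the robot, y to its left, z up, the work surface at z = 0. Lengths are in m, angles in rad, forces in N, time in s.
With the tool pointing down it reaches from about 0.275 to 0.75 m from the base axis. Payload 10.2 kg.
Tool frame: the origin (TCP) lies midway between the tips of the shut fingers; the grasp point (between the pads) lies 19 mm behind it; z points along the fingers, x is the direction in which the jaws open and shut, and the axes are right-handed (so a half turn about z gives the same grasp; the last joint's range is limited). The gripper opens to 88 mm and grips with 3 to 60 N. Pads are 18 mm wide; open, the fingers measure 123 mm over their backs; the gripper's body (75 mm by 187 mm) begins 45 mm behind the grasp point.
Start: joints at [-1.368, 0.313, 1.498, -0, 1.331, -0.223], TCP at [0.217, -0.478, 0.239] pointing down, gripper open.
Joint ranges: [-2.94, 2.94], [-0.97, 2.17], [0.19, 2.56], [-1.23, 4.37], [0.02, 3.11], [-2.88, 2.88]. Speed limits (rad/s): [2.39, 2.39, 3.01, 3.14, 3.14, 3.14].

INTERFACE

Orientations are given as a unit quaternion [w, x, y, z].
In Python, from bench import bot gives the robot as it stands. The module is installed in compiled form; this text tells all that it offers.
- The arm moves only by the tool servo_tool, never from a script. Its argument "motion" is a list that holds one entry, the list of rows, each a list of 5 numbers: the shift along the tool's x, y, z in cm, then the turn about the tool's z in degrees, then the finger opening in cm, from 0 to 8.81. In form: [[[tx, ty, tz, roll, hand], ...]]. A call has 1 to 5 rows; each row is the pose to reach, as a shift and turn from the pose measured when the call began, along the tool's axes at that moment; what a row does not reach only later rows make up. A row lasts 1/12 s, in which the tool goes at most 41.7 mm and 7.16 degrees, less where a joint would pass 70% of its speed; a pose out of reach is approached as far as the arm can. A call with a gripper value outside its range is refused whole. The fingers move at their own pace and stop on an object; the grip force is fixed at half the most. Time passes only in rows, so rows that repeat a pose let the fingers close. It gives the time, the measured TCP pose, the force and the opening at its end, in the units of the state.
- bot.state(): the state, without advancing time (a new reading comes with each control period).
- bot.snapshot(name): name is "scene" or "top" or "wrist"; returns a dict with "image" (400x640x3 uint8, blue, green, red), "fx", "fy", "cx", "cy" (pixels), "rvec" (rotation vector, rad) and "tvec" (3), from world to camera coordinates, as OpenCV has them; the wrist camera has in their place "tool_from_camera" (4x4, takes a point from camera to tool coordinates, whose origin is the TCP and whose axes are the tool frame's). Camera axes: x right, y down, z forward; pixel columns grow to the right and rows downward; lengths in m; the calibration is good to about 2 mm. A picture is of the moment at which its call begins: read the wrist's pose just before it. There is no depth.
- bot.sign_off(): hands the job in, once; it reports no verdict.
The state is a dict: "clock": time; "q": joint angles; "joint_vel": joint speeds; "joint_torque": joint torques, N m; "tool_pos": TCP position; "orientation": TCP orientation; "force": force on the tool from outside, world axes, zero at the start; "wrist_torque": the same for the moment, N m; "opening": finger opening in m.
Only numpy, scipy, OpenCV 4.12 (cv2) and the standard library are available. Lean on these libraries where they do the work, as an engineer would, in place of code of your own. Each camera call takes 0.05 s, during which the arm holds its last target.

TASK

Lock the steel pressure vessel. Turn its lid clockwise (the black bar is its handle) to bring the lid's pin hole over the hole hidden in the collar beneath, marked by the collar's red tab; then take the red-knobbed safety pin from the white tube rack and push it down through both, easing the lid round until it drops, till its shoulder sits flat on the lid. Leave the glass bottle, the blue tip box and the amber jar standing where they are.

Things in the scene. Friction and masses are not known exactly. Their poses are not given: they have to be found in the camera images.
- vessel: Steel bench pressure vessel, fixed to the bench, 200 mm across, 183 mm high over all; origin on its axis at bench level, z up. Shell radius 64 mm; above it the collar, a flat aluminium ring, outer radius 100 mm, 88 to 108 mm above the bench; 1 mm gap; the lid, radius 94 mm, 12 mm thick, its flat rim top 121 mm above the bench.
- collar_arc (a point): Middle of the arc on the collar's top face (108 mm up, 82 mm from the vessel's axis, along the vessel's x axis) where the collar's one hole can lie: 13.5 mm, straight through, anywhere within 0.3 rad (25 mm of arc) either side. It is not tracked: a red tab on the collar's outer edge shows it to the eye, the pin finds it by touch. Elsewhere the flat top stops the pin. The collar is clamped and stays put.
- lid (a joint): Angle of the lid about the vessel's axis, rad, growing clockwise seen from above. At 0 the lid's pin hole points along the vessel's x axis. Range -1.2 to 0.5, starts between -1.05 and -0.6; it stays where it is left and resists turning with about 0.2 N m, so a pin held in its hole can drag it the last bit.
- lid_hole (a point): Centre of the lid's only pin hole on the lid's top face, 121 mm up, 82 mm from the vessel's axis, a red mark outside it. 13.5 mm through hole with a 2 mm countersink. x radially outward, z up, turning with the lid. A spring ball in the collar's hole brakes the pin from about 7 mm below the collar's top on; its weight won't carry it home: push with up to about 10 N.
- bar_end (a point): Point on the axis of the lid's black bar, 82 mm from the vessel's axis, 10 mm short of the bar's tip; axes as the lid's. Bar 14 mm thick, 198 mm long, level, along y right across the lid, 163 mm up. This end lies 90 deg anticlockwise (from above) of the pin hole: clockwise turning moves it along +x of this point. Dome, bar posts, gauge and valve lie within 55 mm of the axis, up to 183 mm high.
- pin_mid (a point): Centre of the 94 mm safety pin, z towards its knob. 12 mm steel shaft 60 mm long, its last 3.5 mm tapering to 8.4 mm; shoulder 25 mm across, 6 mm thick; red round knob 28 mm across, 28 mm high. From this point: tip 47 mm below, shoulder's underside 13 mm above, knob 19 to 47 mm above. 80 to 160 g. Starts upright in the rack, shoulder on its top, knob 76 to 104 mm above the bench.
- pin_tip (a point): Lower end of the pin's shaft, on its axis.
- rack: White plastic tube rack, fixed, 60 x 150 mm (x, y) and 70 mm high, origin at the centre of its underside, with the pin in a 15 mm hole in the middle; two blue-capped tubes (cap 21 mm across, top 96 mm above the bench) stand in it 52 mm from the pin along y, so the pin's knob is best gripped across x.
- bottle_mid (a point): Centre of a clear glass bottle with a blue cap, 70 mm across, 138 mm high. Bystander.
- tipbox_mid (a point): Centre of a blue box with a clear lid, 82 x 122 x 68 mm. Bystander.
- jar_mid (a point): Centre of an amber glass jar with a white cap, 52 mm across, 62 mm high. Bystander.
Not all that is in view belongs to the job. There is more than one size of the part that bears pin_mid; the job needs the middle-sized.

How it is judged:
On the way, in this order (a step that is already met when the one before it is completed fails the run):
1. the lid, with no pin in it yet, has been turned clockwise to about where the collar's hole can lie (value of joint lid above -0.42 rad and (horizontal distance between pin_tip and lid_hole above 0.02 m or z of pin_tip in the frame of lid_hole above 0 m)), for 0.1 s.
2. the pin has gone down through lid and collar until its shoulder is on the lid (z of pin_tip in the frame of lid_hole below -0.057 m and horizontal distance between pin_tip and lid_hole below 0.004 m), for 0.2 s.
At the end, for the whole second after the job is handed in: The pin stands upright (within 0.08 rad) through the lid's hole and the collar's hole, its shoulder within 3 mm of the lid's top, its tip within 4 mm of the lid hole's axis, the lid within 0.36 rad of its middle lock position; bottle, tip box and jar within 30 mm of where they stood (all of step 2 and angle between pin_mid's own z axis and vertical below 0.08 rad and value of joint lid between -0.36 and 0.36 rad and distance of each of bottle_mid, tipbox_mid, jar_mid from where it was at the start of the episode below 0.03 m); the robot touches nothing.
It fails at once if the bottle, tip box or jar is knocked over (angle between any of bottle_mid, tipbox_mid, jar_mid's own z axis and vertical above 0.5 rad).
It also fails if it takes over 72 s, if anything falls off the work surface, if the arm or the gripper's body presses on something with over 40 N, if the wrist force passes 120 N, or if a joint passes its speed limit or range.

## Working session

There is one attempt and no reset: what is moved stays moved. The work goes in short steps, Python scripts to look and compute and a tool call to move; the robot and the scene stay as the last step left them, time stands still between calls to the robot, and variables do not carry over. Pictures are saved under pics/ and viewed, and the job is handed in when it is done.

Besides the shell and the picture viewer there is one more tool, called after "Emit:" in YAML: its name, and indented under it one key for each argument. servo_tool: Moves the arm, as the interface text tells. Its arguments: {"type":"object","properties":{"motion":{"type":"array","items":{"type":"array","items":{"type":"array","items":{"type":"number"}}}}},"required":["motion"]}

```bash
mkdir -p pics
python3 - <<'E'
from bench import bot
import cv2
print(bot.state())
for n in ("scene","top","wrist"):
    s=bot.snapshot(n); cv2.imwrite(f"pics/{n}0.png",s["image"])
    print(n,{k:v for k,v in s.items() if k!="image"})
E
```

```text
{'clock': 0.0, 'q': array([-1.36841866e+00,  3.13467368e-01,  1.49839299e+00,  1.82722406e-05,
        1.33100959e+00, -2.23410182e-01]), 'joint_vel': array([ 0.00168275,  0.00107494,  0.00033465,  0.00128632,  0.00060254,
       -0.00037454]), 'joint_torque': array([-9.57949010e-05, -4.02216840e+01, -2.52267712e+01,  6.94338907e-02,
        3.52823851e-02, -1.17766122e-04]), 'tool_pos': array([ 0.21678552, -0.477897  ,  0.23816878]), 'orientation': array([-4.62526950e-04,  8.40545620e-01, -5.41740393e-01, -4.40480852e-04]), 'force': array([-0.20781436,  0.7133856 , -0.56069628]), 'wrist_torque': array([-0.0151656 , -0.02436783, -0.01759256]), 'opening': 0.0883310543433922}
scene {'fx': 510.85109963908013, 'fy': 510.85109963908013, 'cx': 318.6786926694258, 'cy': 202.851946356821, 'rvec': array([ 1.12787998,  2.2589253 , -1.08439699]), 'tvec': array([ 0.38688713, -0.17606081,  1.57416633])}
top {'fx': 398.5743339470286, 'fy': 398.5743339470286, 'cx': 316.17126851783013, 'cy': 203.91225082544256, 'rvec': array([ 2.10783142, -2.15374725,  0.10624191]), 'tvec': array([-0.00231529,  0.6047721 ,  0.92631063])}
wrist {'fx': 340.3144933567205, 'fy': 340.3144933567205, 'cx': 314.43613893575275, 'cy': 197.518736937815, 'tool_from_camera': array([[ 9.99999583e-01, -2.72996785e-04,  8.71822648e-04,
         7.13978933e-04],
       [-3.05887854e-06,  9.53301830e-01,  3.02019239e-01,
        -7.83639981e-02],
       [-9.13560407e-04, -3.02019115e-01,  9.53301432e-01,
        -1.47182884e-01],
       [ 0.00000000e+00,  0.00000000e+00,  0.00000000e+00,
         1.00000000e+00]])}
```

View pics/scene0.png

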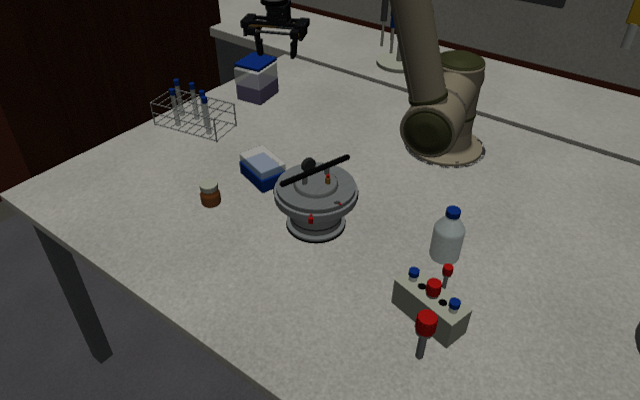

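View pics/top0.png

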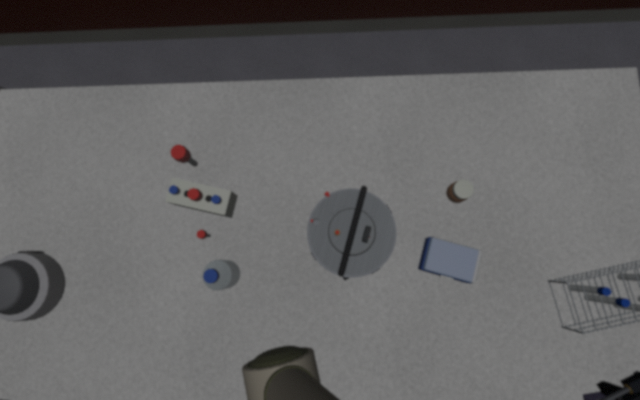

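View pics/wrist0.png

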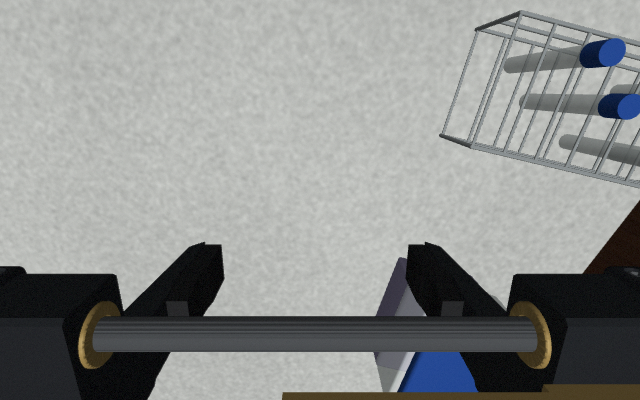

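```bash
cat > h.py <<'E'
import cv2,numpy as np
def cam(s):
    K=np.array([[s["fx"],0,s["cx"]],[0,s["fy"],s["cy"]],[0,0,1.]])
    if "rvec" in s:
        R=cv2.Rodrigues(s["rvec"])[0]; t=np.array(s["tvec"]).ravel()
        return K,R.T,-R.T@t
    T=s["T"]; return K,T[:3,:3],T[:3,3]
def ray(s,uv,z):
    K,Rc,C=cam(s); d=Rc@np.linalg.solve(K,[uv[0],uv[1],1.])
    return C+d*(z-C[2])/d[2]
def proj(s,p):
    K,Rc,C=cam(s); q=K@(Rc.T@(np.array(p)-C)); return q[:2]/q[2]
def toolT(st):
    from scipy.spatial.transform import Rotation as Ro
    w,x,y,z=st["orientation"]; T=np.eye(4); T[:3,:3]=Ro.from_quat([x,y,z,w]).as_matrix(); T[:3,3]=st["tool_pos"]; return T
def wsnap(bot):
    st=bot.state(); s=bot.snapshot("wrist"); s["T"]=toolT(st)@np.array(s["tool_from_camera"]); return s,st
def red(im):
    h=cv2.cvtColor(im,cv2.COLOR_BGR2HSV)
    m=((h[...,0]<8)|(h[...,0]>172))&(h[...,1]>140)&(h[...,2]>60)
    return m.astype(np.uint8)
def blobs(m,amin=3):
    n,l,st,c=cv2.connectedComponentsWithStats(m)
    return [(c[i].round(1).tolist(),st[i].tolist()) for i in range(1,n) if st[i][4]>=amin]
E
python3 - <<'E'
from bench import bot
from h import *
for n in ("scene","top"):
    s=bot.snapshot(n); im=s["image"]
    print(n,"cam at",cam(s)[2])
    for b in blobs(red(im)): print(b, ray(s,b[0],.09).round(3))
    h=cv2.cvtColor(im,cv2.COLOR_BGR2HSV); m=((abs(h[...,0].astype(int)-113)<12)&(h[...,1]>150)&(h[...,2]>70)).astype(np.uint8)
    print('blue')
    for b in blobs(m,8): print(b, ray(s,b[0],.096).round(3))
s=bot.snapshot("top");im=s["image"]
cv2.imwrite("pics/v1.png",cv2.resize(im[170:300,290:410],None,fx=4.6,fy=4.6,interpolation=cv2.INTER_CUBIC)*1)
cv2.imwrite("pics/v2.png",cv2.resize(im[130:300,150:270],None,fx=3.5,fy=3.5,interpolation=cv2.INTER_CUBIC))
s=bot.snapshot("scene");im=s["image"]
cv2.imwrite("pics/v3.png",cv2.resize(im[140:245,260:375],None,fx=5,fy=5,interpolation=cv2.INTER_CUBIC)*1)
E
```

```text
scene cam at [1.30642483 0.49100748 0.84311596]
([327.4, 175.4], [326, 174, 4, 4, 13]) [ 0.447 -0.121  0.09 ]
([339.5, 203.5], [339, 203, 2, 2, 4]) [ 0.522 -0.031  0.09 ]
([310.0, 218.7], [308, 214, 5, 10, 35]) [ 0.608 -0.053  0.09 ]
([448.0, 268.5], [444, 263, 9, 13, 79]) [0.562 0.267 0.09 ]
([434.4, 285.6], [427, 278, 15, 19, 172]) [0.621 0.266 0.09 ]
([427.1, 320.7], [416, 309, 22, 28, 379]) [0.707 0.294 0.09 ]
blue
([254.8, 60.5], [235, 52, 41, 18, 388]) [ 0.038 -0.743  0.096]
([175.0, 79.5], [173, 79, 5, 2, 10]) [ 0.316 -0.849  0.096]
([190.8, 83.1], [189, 82, 5, 3, 12]) [ 0.302 -0.786  0.096]
([170.9, 88.8], [169, 88, 5, 3, 12]) [ 0.37  -0.806  0.096]
([201.1, 90.6], [199, 90, 5, 3, 11]) [ 0.32  -0.718  0.096]
([203.1, 96.9], [201, 96, 6, 3, 13]) [ 0.346 -0.681  0.096]
([260.6, 173.3], [240, 161, 44, 21, 90]) [ 0.548 -0.256  0.096]
([453.5, 209.9], [447, 206, 14, 9, 92]) [0.389 0.196 0.096]
([413.9, 270.3], [409, 267, 10, 8, 55]) [0.614 0.216 0.096]
([454.9, 301.6], [450, 298, 11, 8, 67]) [0.64  0.317 0.096]
top cam at [ 0.4700686  -0.05196464  1.00007061]
([178.5, 152.0], [172, 146, 14, 14, 146]) [0.731 0.309 0.09 ]
([193.0, 193.9], [187, 190, 12, 9, 85]) [0.629 0.271 0.09 ]
([326.5, 193.5], [326, 193, 2, 2, 4]) [ 0.622 -0.042  0.09 ]
([201.1, 233.9], [198, 231, 7, 7, 37]) [0.534 0.25  0.09 ]
([336.7, 232.0], [336, 231, 3, 3, 7]) [ 0.532 -0.063  0.09 ]
blue
([173.1, 189.6], [171, 188, 5, 4, 17]) [0.639 0.317 0.096]
([215.6, 199.4], [213, 198, 6, 4, 17]) [0.613 0.216 0.096]
([210.3, 275.7], [205, 271, 11, 11, 93]) [0.439 0.225 0.096]
([605.7, 291.1], [603, 288, 7, 7, 38]) [ 0.391 -0.64   0.096]
([624.9, 302.6], [621, 300, 8, 7, 42]) [ 0.367 -0.677  0.096]
```

View pics/v1.png

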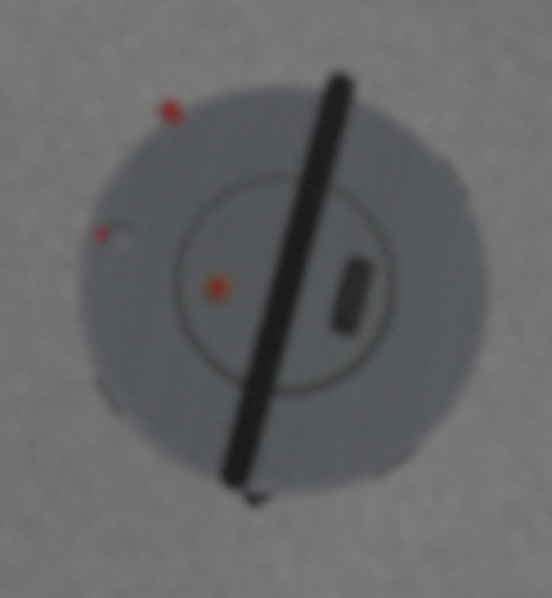

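View pics/v3.png

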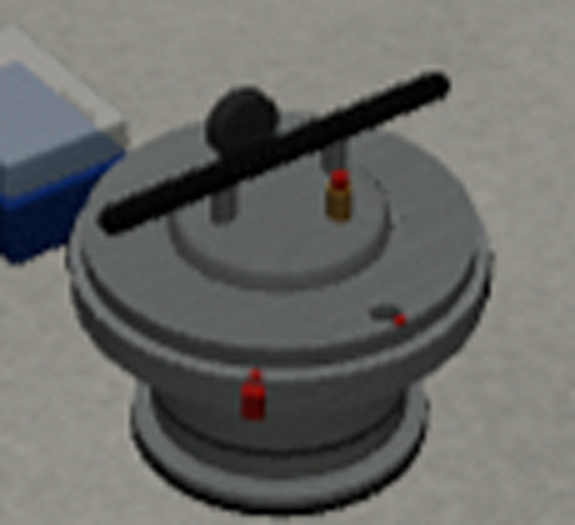

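View pics/v2.png

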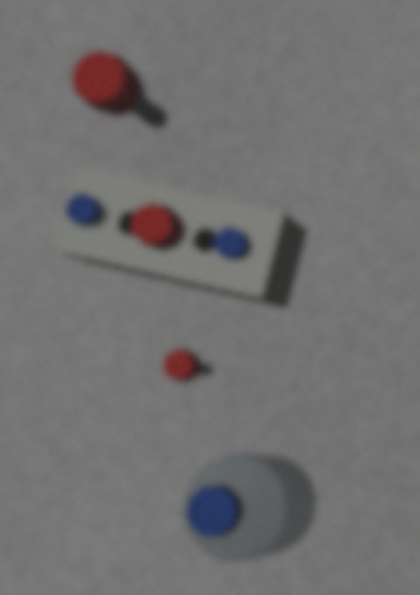

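Run:
```python
from bench import bot
from h import *
s=bot.snapshot("top");im=s["image"]
g=cv2.GaussianBlur(cv2.cvtColor(im,cv2.COLOR_BGR2GRAY),(5,5),0)
print(g[232,300:402:4], g[180:290:4,330])
hs=cv2.cvtColor(im,cv2.COLOR_BGR2HSV)
m=(g<100).astype(np.uint8); m[:, :295]=0;m[:,408:]=0;m[:175]=0;m[290:]=0
c=max(cv2.findContours(m,0,cv2.CHAIN_APPROX_NONE)[0],key=cv2.contourArea)
P=np.array([ray(s,p[0],.108)[:2] for p in c])
# robust circle fit
from scipy.optimize import least_squares
r=least_squares(lambda q:np.hypot(*(P-q[:2]).T)-q[2],[.52,-.1,.1],loss="soft_l1",f_scale=.001)
print("collar circle",r.x)
V=r.x[:2]
b=np.arctan2
tab=ray(s,(326.5,193.5),.103)[:2]-V
red_=ray(s,(290+101/4.6,170+234/4.6),.121)[:2]-V
hole=ray(s,(290+122/4.6,170+234/4.6),.121)[:2]-V
e1=ray(s,(290+340/4.6,170+83/4.6),.163)[:2]-V
e2=ray(s,(290+235/4.6,170+478/4.6),.163)[:2]-V
for n,v in dict(tab=tab,red=red_,hole=hole,far=e1,near=e2).items(): print(n,v+V,np.hypot(*v),b(v[1],v[0]))
d=e2-e1; print("bar dir",b(d[1],d[0]), np.hypot(*d), 'mid',(e1+e2)/2+V)
# scene-check of axis
s2=bot.snapshot("scene")
print("proj hole in scene",proj(s2,[*(hole+V),.121]),"tab",proj(s2,[*(tab+V),.103]))
print("tab proj axis", proj(s2,[*V,.163]))
# pin two-view
for k,u1,u2 in (("big",(178.5,152),(427.1,320.7)),("mid",(193,193.9),(434.4,285.6)),("small",(201.1,233.9),(448,268.5))):
    K1,R1,C1=cam(s);K2,R2,C2=cam(s2)
    d1=R1@np.linalg.solve(K1,[*u1,1]);d2=R2@np.linalg.solve(K2,[*u2,1])
    x=np.linalg.lstsq(np.c_[d1,-d2],C2-C1,rcond=None)[0]
    p,q=C1+d1*x[0],C2+d2*x[1]; print(k,(p+q)/2,np.linalg.norm(p-q))
```

```text
[115 116  96  88  87  86  86  78  84  72  82  85  61  29  72  86  53  49
  82  80  88  88  90  90 105 114] [117 119 119 106  86  86  86  86  85  85  80  79  81  82  80  77  81  87
  86  87  87  87  89 106 113 114 113 114]
collar circle [ 0.5303994  -0.09429014  0.0973776 ]
tab [ 0.61940078 -0.04169347] 0.10338111133176207 0.5337493750600746
red [ 0.55576412 -0.00830991] 0.08964355820965267 1.2839270862452867
hole [ 0.55553478 -0.01843458] 0.07991152715134678 1.2508242644205163
far [ 0.61912696 -0.12204899] 0.09296845205047631 -0.3032082367693826
near [ 0.44030741 -0.06875183] 0.0936417208600629 2.865369859067109
bar dir 2.851925821139601 0.18659318686962806 mid [ 0.52971718 -0.09540041]
proj hole in scene [336.12856869 202.36506026] tab [310.89781566 218.96474333]
tab proj axis [316.13271333 170.49656386]
big [0.72455368 0.30013603 0.11202771] 0.000189394861074328
mid [0.62754511 0.2683278  0.09740863] 0.0010235784956508424
small [0.53627418 0.25882275 0.06368681] 0.00015363664768585397
```

The middle-sized pin is the one in the rack. Hole angle is about 1.27 rad and tab about 0.53 rad, so the lid needs about 0.74 rad clockwise.

```bash
cat > go.py <<'E'
# usage: go.py x y z jawdeg : remaining shift in tool axes (cm) and roll (deg)
import sys; from bench import bot; from h import *
st=bot.state(); T=toolT(st); x,y,z,a=map(float,sys.argv[1:5])
d=T[:3,:3].T@(np.array([x,y,z])-T[:3,3])*100
cur=np.degrees(np.arctan2(T[1,0],T[0,0])); r=(cur-a+540)%360-180
print("t",round(st["clock"],2),"pos",T[:3,3].round(4),"ang",cur.round(1),"q6",st["q"][5].round(2),"| shift",d.round(2),"roll",r.round(1),"F",st["force"].round(1),"open",round(st["opening"],4),"zaxis",T[:3,2].round(4))
E
python3 go.py .4514 -.071 .24 73.4
```

```text
t 0.45 pos [ 0.2168 -0.4781  0.2387] ang -65.6 q6 -0.22 | shift [-27.39 -38.18  -0.13] roll -139.0 F [-0.4  0.9 -1.4] open 0.0882 zaxis [-0.e+00  1.e-04 -1.e+00]
```

Emit:
servo_tool:
  motion:
    - [[-10,-14,0,-35,6],[-10,-14,0,-35,6],[-10,-14,0,-35,6],[-10,-14,0,-35,6],[-10,-14,0,-35,6]]

```text
clock: 0.87
tool_pos: [0.305, -0.3248, 0.239]
orientation: [-0.001, 0.966, -0.259, 0.0]
force: [-0.0, -0.1, 0.7]
opening: 0.0604
```

```bash
python3 go.py .4514 -.071 .24 73.4
```

```text
t 0.87 pos [ 0.305  -0.3248  0.239 ] ang -30.0 q6 -0.56 | shift [-2.00e-02 -2.93e+01 -6.00e-02] roll -103.4 F [-0.  -0.1  0.7] open 0.0604 zaxis [ 8.e-04  1.e-03 -1.e+00]
```

Emit:
servo_tool:
  motion:
    - [[0,-15,0,-35,5],[0,-15,0,-35,5],[0,-15,0,-35,5],[0,-15,0,-35,5],[0,-15,0,-35,5]]

```text
clock: 1.28
tool_pos: [0.3816, -0.191, 0.2395]
orientation: [-0.001, 0.999, 0.049, 0.001]
force: [0.6, -1.2, 1.2]
opening: 0.0498
```

```bash
python3 go.py .4514 -.071 .24 73.4
```

```text
t 1.28 pos [ 0.3816 -0.191   0.2395] ang 5.6 q6 -0.84 | shift [  8.11 -11.27  -0.02] roll -67.8 F [ 0.6 -1.2  1.2] open 0.0498 zaxis [ 0.0017  0.0016 -1.    ]
```

Emit:
servo_tool:
  motion:
    - [[4,-5,0,-34,4],[4,-5,0,-34,4],[4,-5,0,-34,4],[4,-5,0,-34,4],[4,-5,0,-34,4]]

```text
clock: 1.7
tool_pos: [0.4167, -0.1369, 0.2397]
orientation: [-0.0, 0.94, 0.342, 0.001]
force: [0.0, 0.3, 1.0]
opening: 0.0401
```

```bash
python3 go.py .4514 -.071 .24 73.4
```

```text
t 1.7 pos [ 0.4167 -0.1369  0.2397] ang 40.0 q6 -1.29 | shift [ 6.89 -2.82 -0.02] roll -33.4 F [0.  0.3 1. ] open 0.0401 zaxis [ 0.0017  0.0016 -1.    ]
```

Emit:
servo_tool:
  motion:
    - [[6.9,-2.8,0,-33.4,4],[6.9,-2.8,0,-33.4,4],[6.9,-2.8,0,-33.4,4],[6.9,-2.8,0,-33.4,4],[6.9,-2.8,0,-33.4,4]]

```text
clock: 2.12
tool_pos: [0.4517, -0.0705, 0.2398]
orientation: [-0.0, 0.799, 0.601, 0.001]
force: [0.7, 0.0, -0.7]
opening: 0.0401
```

```bash
python3 go.py .4514 -.071 .147 73.4
python3 - <<'E'
from bench import bot
from h import *
s,st=wsnap(bot); cv2.imwrite("pics/w1.png",s["image"])
print(proj(s,[.4514,-.071,.163]),proj(s,[.5304-.09*np.cos(-.303+0),-.0945+.09*np.sin(.303),.163]))
E
```

```text
t 2.12 pos [ 0.4517 -0.0705  0.2398] ang 73.9 q6 -1.7 | shift [-0.07 -0.03  9.28] roll 0.5 F [ 0.7  0.  -0.7] open 0.0401 zaxis [ 0.0017  0.0015 -1.    ]
[314.46122943 206.41840851] [316.35302465 196.06934715]
```

View pics/w1.png

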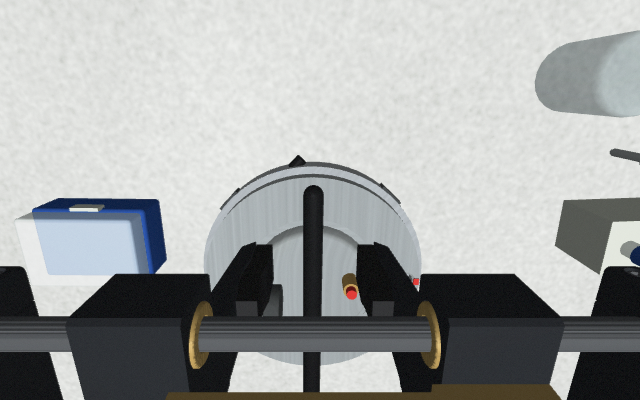

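Emit:
servo_tool:
  motion:
    - [[0,0,4,0.5,4],[0,0,8,0.5,4],[0,0,9.3,0.5,4],[0,0,9.3,0.5,2.2],[0,0,9.3,0.5,2.2]]

```text
clock: 2.58
tool_pos: [0.452, -0.0708, 0.1471]
orientation: [-0.0, 0.801, 0.598, 0.001]
force: [0.3, -0.5, 0.4]
opening: 0.029
```

```bash
cat > arc.py <<'E'
import sys,subprocess,numpy as np
a=2.852-np.radians(float(sys.argv[1])); V=(.530,-.0945); p=[V[0]+.082*np.cos(a),V[1]+.082*np.sin(a)]
subprocess.run(["python3","go.py",str(p[0]),str(p[1]),".147",str(np.degrees(a)-90)])
E
for i in 7 14 21 28 35; do python3 arc.py $i;done
```

```text
t 2.58 pos [ 0.452  -0.0708  0.1471] ang 73.5 q6 -1.7 | shift [0.95 0.02 0.02] roll 7.1 F [ 0.3 -0.5  0.4] open 0.029 zaxis [ 0.0015  0.0016 -1.    ]
t 2.58 pos [ 0.452  -0.0708  0.1471] ang 73.5 q6 -1.7 | shift [1.94 0.2  0.02] roll 14.1 F [ 0.3 -0.5  0.4] open 0.029 zaxis [ 0.0015  0.0016 -1.    ]
t 2.58 pos [ 0.452  -0.0708  0.1471] ang 73.5 q6 -1.7 | shift [2.89 0.5  0.02] roll 21.1 F [ 0.3 -0.5  0.4] open 0.029 zaxis [ 0.0015  0.0016 -1.    ]
t 2.58 pos [ 0.452  -0.0708  0.1471] ang 73.5 q6 -1.7 | shift [3.8  0.92 0.02] roll 28.1 F [ 0.3 -0.5  0.4] open 0.029 zaxis [ 0.0015  0.0016 -1.    ]
t 2.58 pos [ 0.452  -0.0708  0.1471] ang 73.5 q6 -1.7 | shift [4.66 1.44 0.02] roll 35.1 F [ 0.3 -0.5  0.4] open 0.029 zaxis [ 0.0015  0.0016 -1.    ]
```

Emit:
servo_tool:
  motion:
    - [[0.5,0,0,3.5,2.2],[1.2,0.1,0,9,2.2],[1.95,0.2,0,14,2.2],[2.9,0.5,0,21,2.2],[3.8,0.9,0,28,2.2]]

```text
clock: 3.0
tool_pos: [0.4723, -0.0374, 0.1491]
orientation: [0.001, 0.924, 0.383, 0.002]
force: [-0.8, -5.0, -0.9]
opening: 0.0221
```

```bash
for i in 34 42; do python3 arc.py $i;done
```

```text
t 3.0 pos [ 0.4723 -0.0374  0.1491] ang 45.1 q6 -1.11 | shift [ 0.84 -0.04  0.21] roll 5.6 F [-0.8 -5.  -0.9] open 0.0221 zaxis [ 4.2e-03 -6.0e-04 -1.0e+00]
t 3.0 pos [ 0.4723 -0.0374  0.1491] ang 45.1 q6 -1.11 | shift [1.97 0.15 0.22] roll 13.6 F [-0.8 -5.  -0.9] open 0.0221 zaxis [ 4.2e-03 -6.0e-04 -1.0e+00]
```

Emit:
servo_tool:
  motion:
    - [[0.8,0,0.1,5.6,2.2],[1.5,0.1,0.2,10,2.2],[2.0,0.15,0.2,13.6,2.2],[2.0,0.15,0.2,13.6,2.2],[2.0,0.15,0.2,13.6,2.2]]

```text
clock: 3.42
tool_pos: [0.4881, -0.0245, 0.1485]
orientation: [0.001, 0.962, 0.272, 0.003]
force: [-0.4, -0.4, 0.4]
opening: 0.0221
```

```bash
cat > lid.py <<'E'
from bench import bot; from h import *
s=bot.snapshot("top");im=s["image"]
cv2.imwrite("pics/t_%d.png"%(bot.state()["clock"]*100),cv2.resize(im[170:300,290:410],None,fx=4.6,fy=4.6,interpolation=cv2.INTER_CUBIC))
r=im[...,2].astype(int)-np.maximum(im[...,0],im[...,1]); sub=r[170:300,290:410]
n,l,stt,c=cv2.connectedComponentsWithStats((sub>18).astype(np.uint8))
V=np.array([.530,-.0945])
for i in range(1,n):
    m=(l==i)*sub; ys,xs=np.nonzero(m); w=m[ys,xs]; u=((xs*w).sum()/w.sum()+290,(ys*w).sum()/w.sum()+170)
    for z in(.103,.121,):
        p=ray(s,u,z)[:2]-V; print(np.round(u,1),stt[i][4],z,p.round(4)+V,np.hypot(*p).round(4),np.arctan2(p[1],p[0]).round(3))
E
python3 lid.py; python3 arc.py 42; ls pics
```

```text
[327.  194.5] 34 0.103 [ 0.617  -0.0428] 0.1012 0.536
[327.  194.5] 34 0.121 [ 0.614 -0.043] 0.0985 0.55
[339.2 221.8] 21 0.103 [ 0.5541 -0.069 ] 0.0351 0.814
[339.2 221.8] 21 0.121 [ 0.5524 -0.0686] 0.0342 0.857
t 3.47 pos [ 0.4878 -0.0245  0.1482] ang 31.5 q6 -0.84 | shift [-0.05 -0.03  0.12] roll 0.1 F [ 0.8 -0.1 -0.8] open 0.0225 zaxis [ 0.0061 -0.001  -1.    ]
scene0.png
t_346.png
top0.png
v1.png
v2.png
v3.png
w1.png
wrist0.png
```

View pics/t_346.png

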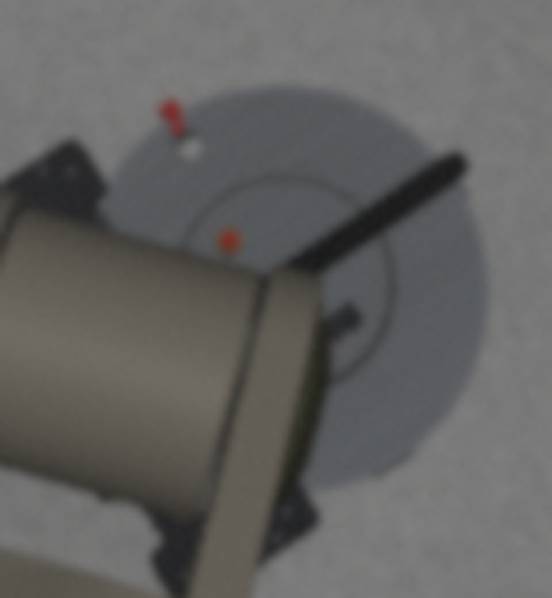

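Run:
```python
from bench import bot; from h import *
s=bot.snapshot("top"); s2=bot.snapshot("scene"); cv2.imwrite("pics/s2.png",cv2.resize(s2["image"][140:245,260:375],None,fx=5,fy=5,interpolation=cv2.INTER_CUBIC))
V=np.array([.530,-.0945])
for n,u,z in(("hole",(190,148),.121),("mark",(178,131),.121),("barfar",(452,163),.163)):
    p=ray(s,(290+u[0]/4.6,170+u[1]/4.6),z)[:2]-V; print(n,p+V,np.hypot(*p),np.arctan2(p[1],p[0]))
```

```text
hole [ 0.59656488 -0.05215499] 0.07889222455469529 0.5665746308331968
mark [ 0.60503191 -0.04654267] 0.0890488262155744 0.5687163754827512
barfar [ 0.58064069 -0.17177696] 0.09239160066665872 -0.9906943554309403
```

View pics/s2.png

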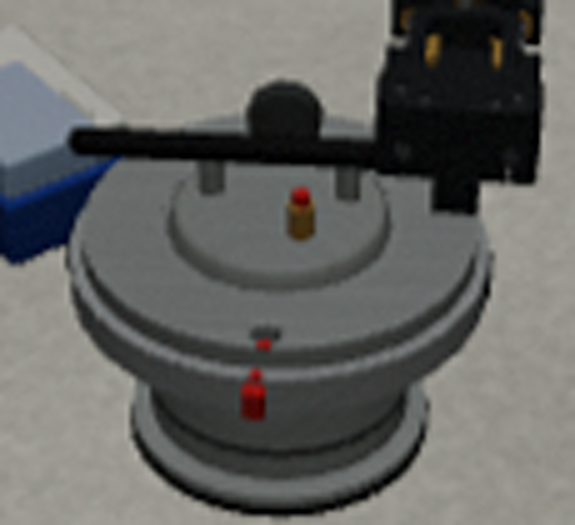

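Emit:
servo_tool:
  motion:
    - [[0.15,0,0,1,2.2],[0.27,0,0,2,2.2],[0.27,0,0,2,2.2],[0.27,0,0,2,4],[0.27,0,0,2,4]]

```text
clock: 3.98
tool_pos: [0.4899, -0.0231, 0.1478]
orientation: [0.001, 0.967, 0.255, 0.003]
force: [-0.2, 0.7, 0.1]
opening: 0.0334
```

Emit:
servo_tool:
  motion:
    - [[0,0,-4,0,4],[0,0,-8,0,4],[0,0,-11,0,4],[0,0,-11,0,5],[0,0,-11,0,5]]

```text
clock: 4.4
tool_pos: [0.4897, -0.023, 0.2587]
orientation: [0.002, 0.967, 0.255, 0.004]
force: [-0.3, -0.6, -1.0]
opening: 0.0496
```

```bash
python3 go.py .627 .268 .25 -14.4; python3 go.py .560 .100 .25 -5
```

```text
t 4.4 pos [ 0.4897 -0.023   0.2587] ang 29.5 q6 -0.8 | shift [ 26.28 -18.56   0.94] roll 43.9 F [-0.3 -0.6 -1. ] open 0.0496 zaxis [ 0.0081 -0.0013 -1.    ]
t 4.4 pos [ 0.4897 -0.023   0.2587] ang 29.5 q6 -0.8 | shift [12.17 -7.25  0.91] roll 34.5 F [-0.3 -0.6 -1. ] open 0.0496 zaxis [ 0.0081 -0.0013 -1.    ]
```

Emit:
servo_tool:
  motion:
    - [[13,-9,0.5,22,6],[13,-9,0.5,22,6],[13,-9,0.5,22,6],[13,-9,0.5,22,6],[13,-9,0.5,22,6]]

```text
clock: 4.82
tool_pos: [0.559, 0.1241, 0.2513]
orientation: [0.0, 0.998, 0.066, 0.002]
force: [-0.2, -0.2, 0.2]
opening: 0.0599
```

```bash
python3 go.py .627 .268 .25 -14.4; python3 lid.py; ls -t pics|head -1
```

```text
t 4.82 pos [0.559  0.1241 0.2513] ang 7.6 q6 -0.12 | shift [  8.64 -13.37   0.16] roll 22.0 F [-0.2 -0.2  0.2] open 0.0599 zaxis [ 4.8e-03  2.0e-04 -1.0e+00]
[327.2 194.6] 36 0.103 [ 0.6169 -0.0432] 0.1009 0.534
[327.2 194.6] 36 0.121 [ 0.614  -0.0433] 0.0983 0.547
[339.5 221.5] 24 0.103 [ 0.5548 -0.0695] 0.0352 0.789
[339.5 221.5] 24 0.121 [ 0.5531 -0.0692] 0.0343 0.832
t_486.png
```

Emit:
servo_tool:
  motion:
    - [[8.6,-13.4,0.2,22,6],[8.6,-13.4,0.2,22,6],[8.6,-13.4,0.2,22,6],[8.6,-13.4,0.2,22,6],[8.6,-13.4,0.2,22,6]]

```text
clock: 5.28
tool_pos: [0.6263, 0.2709, 0.2454]
orientation: [0.0, 0.992, -0.122, 0.0]
force: [-0.7, -0.1, -0.9]
opening: 0.06
```

```bash
python3 go.py .627 .268 .075 -14.4
python3 - <<'E'
from bench import bot
from h import *
s,st=wsnap(bot); im=s["image"]; cv2.imwrite("pics/w2.png",im)
for b in blobs(red(im),40): print(b, ray(s,b[0],.104).round(4))
E
```

```text
t 5.28 pos [0.6263 0.2709 0.2454] ang -14.1 q6 0.48 | shift [ 0.14  0.25 17.04] roll 0.3 F [-0.7 -0.1 -0.9] open 0.06 zaxis [-1.e-04 -5.e-04 -1.e+00]
([421.1, 123.5], [394, 100, 54, 49, 2020]) [0.7254 0.2983 0.104 ]
([316.0, 183.5], [300, 166, 33, 36, 901]) [0.628  0.2694 0.104 ]
([231.7, 203.5], [220, 192, 24, 24, 421]) [0.5504 0.2697 0.104 ]
```

View pics/w2.png

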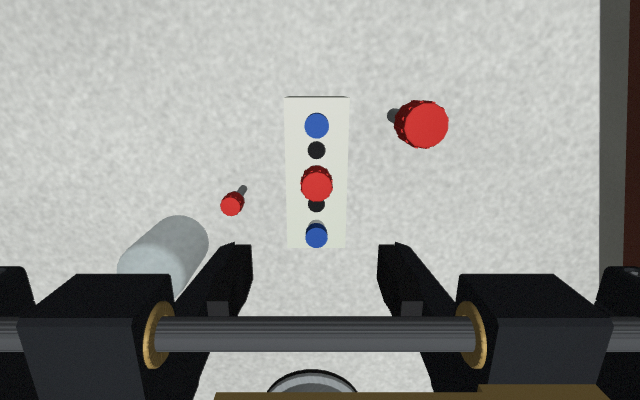

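View pics/t_486.png

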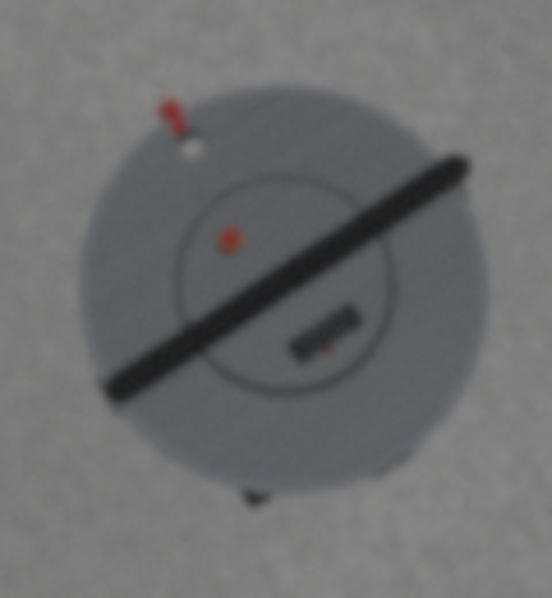

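Emit:
servo_tool:
  motion:
    - [[0.2,0.2,4,0.3,6],[0.2,0.2,8,0.3,6],[0.2,0.2,11,0.3,6],[0.2,0.2,12,0.3,6],[0.2,0.2,12,0.3,6]]

```text
clock: 5.75
tool_pos: [0.6261, 0.2638, 0.1235]
orientation: [0.002, 0.992, -0.126, -0.002]
force: [-0.9, 0.6, 0.5]
opening: 0.06
```

```bash
python3 go.py .628 .268 .076 -14.4
python3 - <<'E'
from bench import bot
from h import *
s,st=wsnap(bot); im=s["image"]; cv2.imwrite("pics/w3.png",im)
for b in blobs(red(im),40): print(b, ray(s,b[0],.104).round(4))
E
```

```text
t 5.75 pos [0.6261 0.2638 0.1235] ang -14.4 q6 0.48 | shift [ 0.1  -0.48  4.75] roll -0.0 F [-0.9  0.6  0.5] open 0.06 zaxis [-0.0053 -0.0031 -1.    ]
([498.3, 131.8], [443, 92, 110, 84, 7275]) [0.7269 0.298  0.104 ]
([314.5, 228.9], [288, 198, 54, 62, 2572]) [0.6283 0.2708 0.104 ]
([188.2, 251.3], [169, 232, 39, 39, 1106]) [0.5588 0.2751 0.104 ]
```

View pics/w3.png

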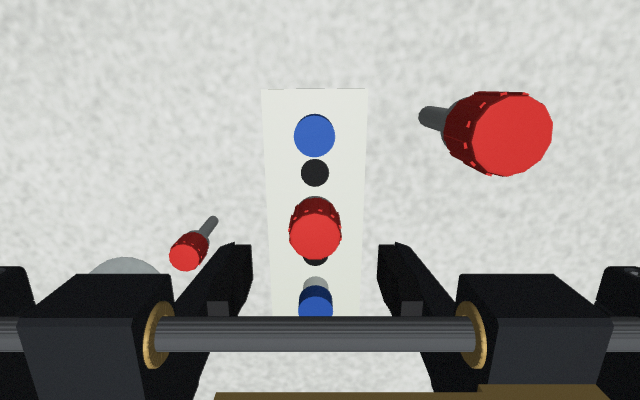

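Emit:
servo_tool:
  motion:
    - [[0.15,-0.4,1.5,0,6],[0.15,-0.4,3,0,6],[0.15,-0.4,3.5,0,6],[0.15,-0.4,3.5,0,6],[0.15,-0.4,3.5,0,6]]

```text
clock: 6.22
tool_pos: [0.6302, 0.2679, 0.0925]
orientation: [0.001, 0.992, -0.125, 0.001]
force: [0.2, -1.0, 0.1]
opening: 0.0601
```

```bash
python3 go.py .628 .2675 .076 -14.4
```

```text
t 6.22 pos [0.6302 0.2679 0.0925] ang -14.4 q6 0.48 | shift [-0.21  0.09  1.65] roll -0.0 F [ 0.2 -1.   0.1] open 0.0601 zaxis [ 9.0e-04 -1.6e-03 -1.0e+00]
```

Emit:
servo_tool:
  motion:
    - [[-0.2,0,0.8,0,6],[-0.2,0,1.6,0,6],[-0.2,0,1.6,0,5],[-0.2,0,1.6,0,5],[-0.2,0,1.6,0,5]]

```text
clock: 6.63
tool_pos: [0.6284, 0.2684, 0.0766]
orientation: [0.001, 0.992, -0.125, 0.001]
force: [0.0, -0.1, 0.7]
opening: 0.0499
```

```bash
python3 go.py .628 .2675 .076 -14.4;python3 - <<'E'
from bench import bot
from h import *
s,st=wsnap(bot); im=s["image"]; cv2.imwrite("pics/w4.png",im)
print(proj(s,[.628,.2675,.104]))
E
```

```text
t 6.63 pos [0.6284 0.2684 0.0766] ang -14.4 q6 0.49 | shift [-0.01  0.09  0.06] roll -0.0 F [ 0.  -0.1  0.7] open 0.0499 zaxis [ 0.0011 -0.0016 -1.    ]
[313.100384   293.35139223]
```

View pics/w4.png

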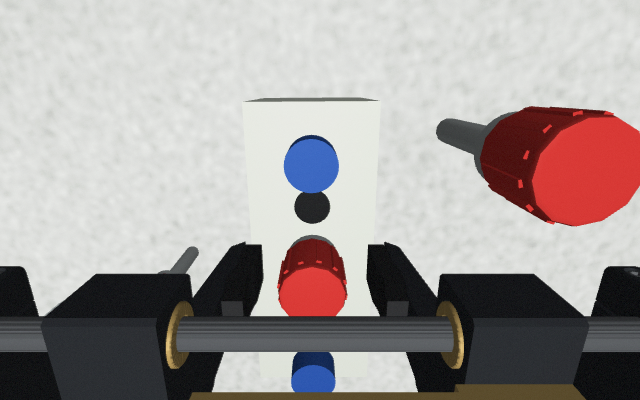

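Emit:
servo_tool:
  motion:
    - [[0,0.1,0,0,3],[0,0.1,0,0,2],[0,0.1,0,0,2],[0,0.1,0,0,2],[0,0.1,0,0,2]]

```text
clock: 7.1
tool_pos: [0.6282, 0.2674, 0.0769]
orientation: [0.001, 0.992, -0.125, 0.001]
force: [0.1, 0.8, 1.2]
opening: 0.0272
```

Emit:
servo_tool:
  motion:
    - [[0,0,-1,0,2],[0,0,-2,0,2],[0,0,-4,0,2],[0,0,-6,0,2],[0,0,-6,0,2]]

```text
clock: 7.52
tool_pos: [0.6299, 0.268, 0.1423]
orientation: [-0.001, 0.992, -0.125, 0.005]
force: [1.7, -0.3, 0.3]
opening: 0.0272
```

```bash
python3 go.py .628 .2675 .25 -14.4;python3 - <<'E'
from bench import bot
from h import *
s,st=wsnap(bot); im=s["image"]; cv2.imwrite("pics/w5.png",im)
s=bot.snapshot("scene");cv2.imwrite("pics/s5.png",cv2.resize(s["image"][180:360,360:520],None,fx=3.3,fy=3.3))
E
```

```text
t 7.52 pos [0.6299 0.268  0.1423] ang -14.4 q6 0.48 | shift [ -0.07   0.07 -10.77] roll -0.0 F [ 1.7 -0.3  0.3] open 0.0272 zaxis [ 9.5e-03  4.0e-04 -1.0e+00]
```

View pics/s5.png

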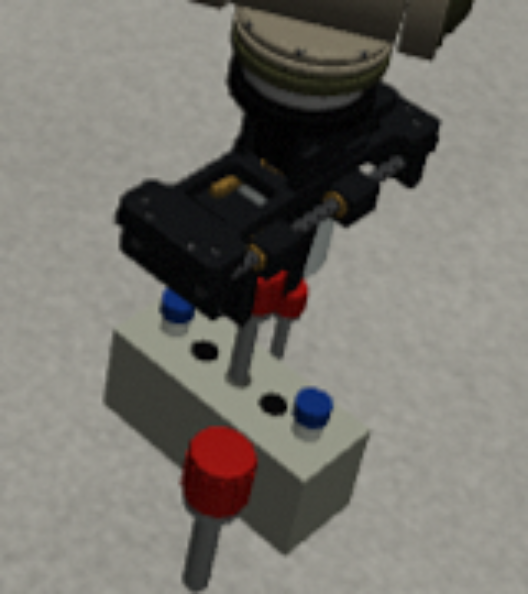

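View pics/w5.png

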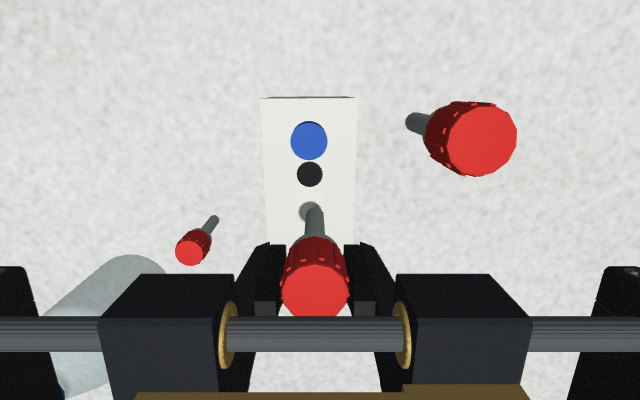

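Emit:
servo_tool:
  motion:
    - [[0,0,-4,0,2],[0,0,-7,0,2],[0,0,-10,0,2],[0,0,-10,0,2],[0,0,-10,0,2]]

```text
clock: 8.03
tool_pos: [0.6282, 0.2677, 0.2375]
orientation: [0.0, 0.992, -0.125, 0.002]
force: [-1.0, 0.3, -2.6]
opening: 0.0272
```

```bash
python3 go.py .600 -.0516 .24 -58.5
```

```text
t 8.03 pos [0.6282 0.2677 0.2375] ang -14.4 q6 0.48 | shift [ 5.22 31.63 -0.23] roll 44.1 F [-1.   0.3 -2.6] open 0.0272 zaxis [ 0.0039 -0.001  -1.    ]
```

Emit:
servo_tool:
  motion:
    - [[0.8,3,0,4,2],[1.6,6.5,0,9,2],[2.4,10,0,14,2],[3,13.5,0,18,2],[3.5,16,0,22,2]]

```text
clock: 8.45
tool_pos: [0.6211, 0.1014, 0.2347]
orientation: [0.001, 0.949, -0.315, -0.0]
force: [-0.5, 0.4, -0.9]
opening: 0.027
```

```bash
python3 go.py .600 -.0516 .24 -58.5
```

```text
t 8.45 pos [0.6211 0.1014 0.2347] ang -36.7 q6 0.62 | shift [ 7.45 13.53 -0.51] roll 21.8 F [-0.5  0.4 -0.9] open 0.027 zaxis [-0.001  -0.0014 -1.    ]
```

Emit:
servo_tool:
  motion:
    - [[2,3.5,0,6,2],[4,7,0,12,2],[5.5,10,0,17,2],[6.2,11.5,0,21.8,2],[6.2,11.5,0,21.8,2]]

```text
clock: 8.87
tool_pos: [0.6009, -0.0312, 0.2322]
orientation: [0.002, 0.871, -0.492, -0.002]
force: [0.1, -0.3, -1.4]
opening: 0.0273
```

```bash
python3 go.py .600 -.0516 .24 -58.5
python3 - <<'E'
from bench import bot
from h import *
s,st=wsnap(bot); im=s["image"]; cv2.imwrite("pics/w6.png",im)
print(proj(s,[.600,-.0516,.121]))
s=bot.snapshot("scene");cv2.imwrite("pics/s6.png",cv2.resize(s["image"][120:245,250:400],None,fx=4.5,fy=4.5))
E
```

```text
t 8.87 pos [ 0.6009 -0.0312  0.2322] ang -58.9 q6 0.78 | shift [ 1.7   1.13 -0.77] roll -0.4 F [ 0.1 -0.3 -1.4] open 0.0273 zaxis [-0.0055 -0.001  -1.    ]
[334.74537359 205.90230806]
```

View pics/w6.png

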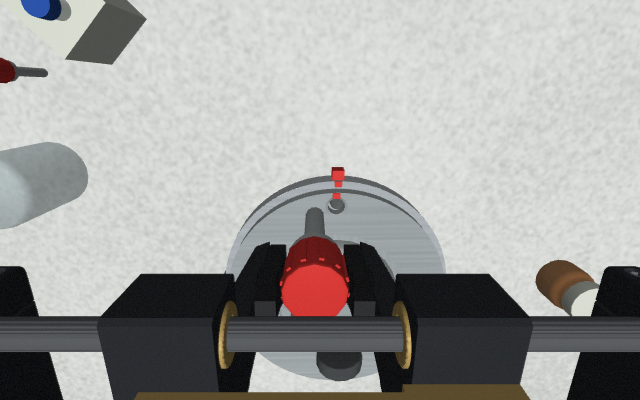

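View pics/s6.png

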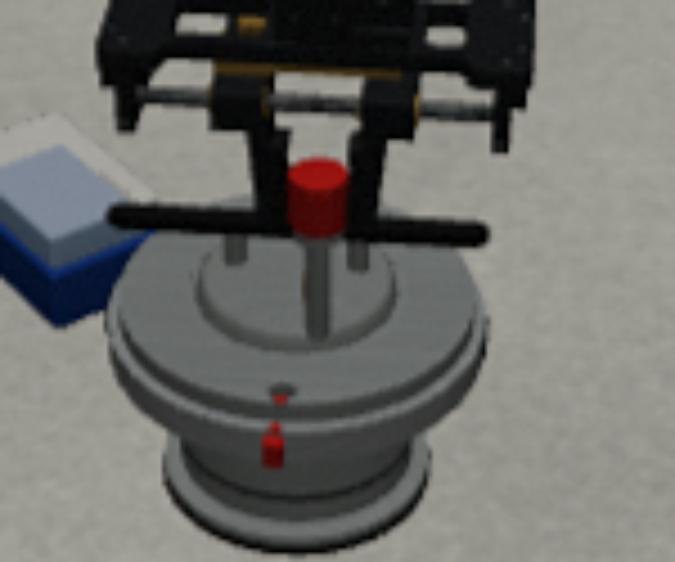

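```bash
cat > hole.py <<'E'
import sys
from bench import bot
from h import *
s,st=wsnap(bot); im=s["image"]
x0,x1,y0,y1=map(int,sys.argv[2:6])
cv2.imwrite(sys.argv[1],cv2.resize(im[y0:y1,x0:x1],None,fx=8,fy=8,interpolation=cv2.INTER_CUBIC))
V=np.array([.530,-.0945])
for b in blobs(red(im)[:y1]):
    for z in (.121,.103):
        p=ray(s,b[0],z); d=p[:2]-V; print(b[0],b[1][4],z,p.round(4),np.hypot(*d).round(4),np.arctan2(d[1],d[0]).round(3))
E
python3 hole.py pics/h1.png 300 370 155 225
```

```text
[8.0, 71.0] 402 0.121 [0.5646 0.2054 0.121 ] 0.3019 1.456
[8.0, 71.0] 402 0.103 [0.5573 0.2188 0.103 ] 0.3145 1.484
[340.4, 176.1] 154 0.121 [ 0.6239 -0.0388  0.121 ] 0.1092 0.535
[340.4, 176.1] 154 0.103 [ 0.6208 -0.0423  0.103 ] 0.1047 0.521
[341.0, 186.5] 42 0.121 [ 0.6171 -0.0438  0.121 ] 0.1008 0.527
[341.0, 186.5] 42 0.103 [ 0.6134 -0.0477  0.103 ] 0.0957 0.511
[339.0, 198.5] 42 0.121 [ 0.6079 -0.0478  0.121 ] 0.0908 0.54
[339.0, 198.5] 42 0.103 [ 0.6036 -0.052   0.103 ] 0.085 0.523
```

View pics/h1.png

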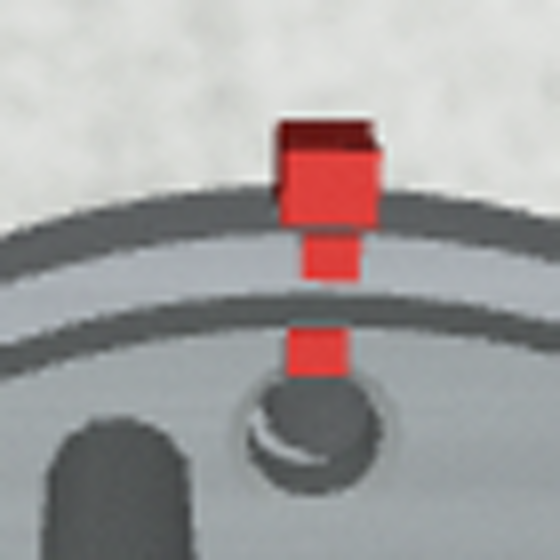

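```bash
python3 go.py .6003 -.0523 .21 -58.5;python3 - <<'E'
from bench import bot
from h import *
s,st=wsnap(bot); im=s["image"]
print(ray(s,(339.1,208.75),.121), st["tool_pos"])
T=toolT(st); tip=T[:3,3]+T[:3,2]*.067
print(tip,proj(s,tip))
E
```

```text
t 9.02 pos [ 0.6018 -0.0271  0.2333] ang -58.4 q6 0.78 | shift [2.07 1.44 2.33] roll 0.1 F [ 0.2  0.3 -1.2] open 0.0275 zaxis [-3.6e-03 -4.0e-04 -1.0e+00]
[ 0.60083607 -0.05196922  0.121     ] [ 0.60178823 -0.02705948  0.23331944]
[ 0.6015491  -0.0270839   0.16631987] [313.0940872  212.30957417]
```

Emit:
servo_tool:
  motion:
    - [[0.7,0.5,0.3,0,2],[1.4,1.0,0.8,0,2],[2.05,1.4,1.3,0,2],[2.05,1.4,1.8,0,2],[2.05,1.4,1.8,0,2]]

```text
clock: 9.48
tool_pos: [0.6003, -0.0518, 0.2141]
orientation: [0.001, 0.873, -0.488, -0.002]
force: [0.0, 0.2, -2.0]
opening: 0.0275
```

```bash
python3 go.py .6008 -.0520 .195 -58.5;python3 - <<'E'
from bench import bot
from h import *
s,st=wsnap(bot); im=s["image"]
cv2.imwrite("pics/w7.png",im)
T=toolT(st); tip=T[:3,3]+T[:3,2]*.067
print(tip,proj(s,tip), proj(s,[.6008,-.052,.121]))
E
```

```text
t 9.48 pos [ 0.6003 -0.0518  0.2141] ang -58.4 q6 0.74 | shift [ 0.04 -0.04  1.91] roll 0.1 F [ 0.   0.2 -2. ] open 0.0275 zaxis [-5.2e-03  1.0e-04 -1.0e+00]
[ 0.59995128 -0.05183837  0.14713335] [313.09638689 212.30753868] [314.07495845 199.25631611]
```

View pics/w7.png

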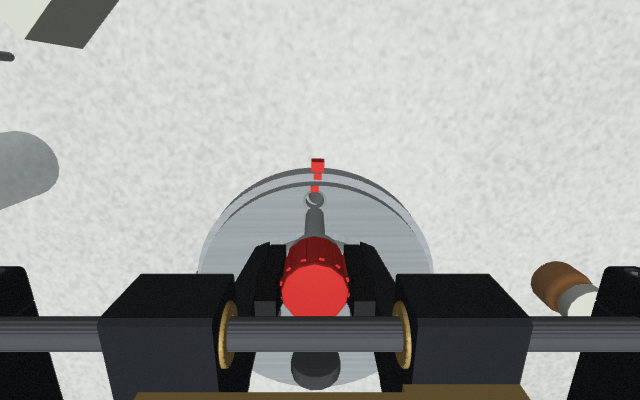

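Emit:
servo_tool:
  motion:
    - [[0.05,-0.05,0.6,0,2],[0.05,-0.05,1.2,0,2],[0.05,-0.05,1.8,0,2],[0.05,-0.05,2.0,0,2],[0.05,-0.05,2.0,0,2]]

```text
clock: 9.95
tool_pos: [0.6008, -0.0515, 0.194]
orientation: [0.001, 0.873, -0.487, -0.003]
force: [-0.8, -1.4, -1.2]
opening: 0.0271
```

```bash
python3 go.py .6008 -.0520 .175 -58.5;python3 - <<'E'
from bench import bot
from h import *
s,st=wsnap(bot); im=s["image"]
cv2.imwrite("pics/w8.png",cv2.resize(im[150:260,250:380],None,fx=5,fy=5,interpolation=cv2.INTER_CUBIC))
E
```

```text
t 9.95 pos [ 0.6008 -0.0515  0.194 ] ang -58.3 q6 0.74 | shift [0.04 0.02 1.9 ] roll 0.2 F [-0.8 -1.4 -1.2] open 0.0271 zaxis [-5.6e-03  3.0e-04 -1.0e+00]
```

View pics/w8.png

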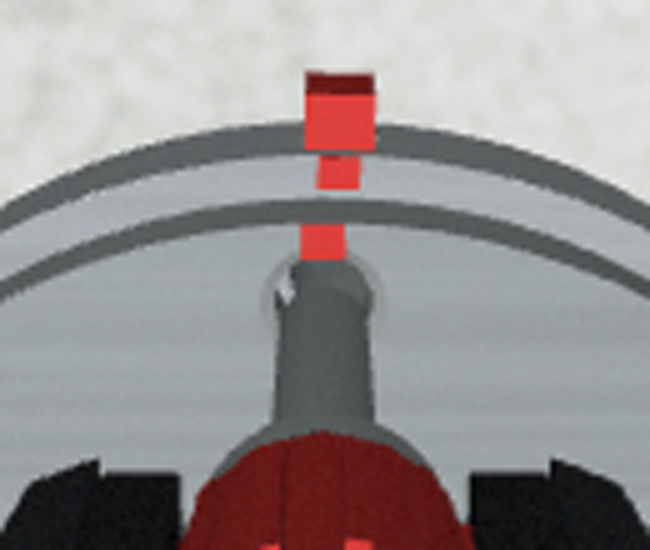

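Emit:
servo_tool:
  motion:
    - [[0.05,0,0.3,0,2],[0.05,0,0.6,0,2],[0.05,0,0.9,0,2],[0.05,0,1.2,0,2],[0.05,0,1.4,0,2]]

```text
clock: 10.42
tool_pos: [0.6011, -0.052, 0.1801]
orientation: [0.001, 0.873, -0.487, -0.002]
force: [-0.6, 0.1, -1.9]
opening: 0.027
```

```bash
python3 go.py .6008 -.0520 .175 -58.5;python3 - <<'E'
from bench import bot
from h import *
s,st=wsnap(bot); im=s["image"]
cv2.imwrite("pics/w9.png",cv2.resize(im[150:260,250:380],None,fx=5,fy=5,interpolation=cv2.INTER_CUBIC))
E
```

```text
t 10.42 pos [ 0.6011 -0.052   0.1801] ang -58.3 q6 0.74 | shift [-0.01  0.02  0.51] roll 0.2 F [-0.6  0.1 -1.9] open 0.027 zaxis [-5.3e-03  2.0e-04 -1.0e+00]
```

View pics/w9.png

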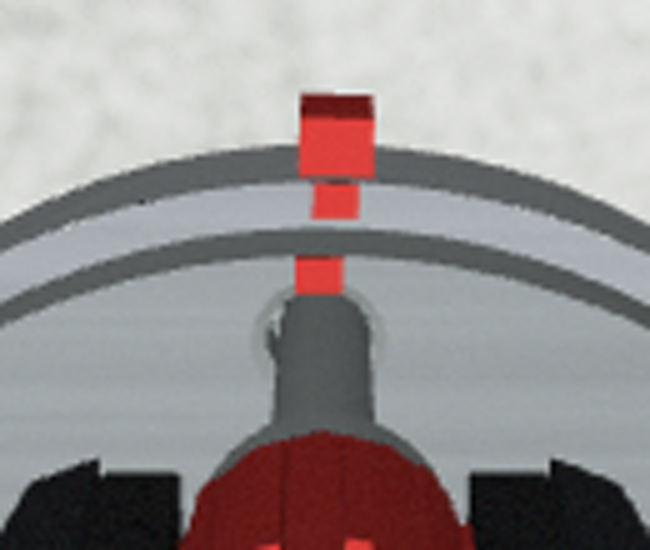

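Emit:
servo_tool:
  motion:
    - [[0.08,0,0.1,0,2],[0.12,0,0.3,0,2],[0.12,0,0.5,0,2],[0.12,0,0.8,0,2],[0.12,0,0.8,0,2]]

```text
clock: 10.88
tool_pos: [0.6013, -0.0529, 0.1711]
orientation: [0.001, 0.873, -0.487, -0.003]
force: [-0.0, 1.6, -2.5]
opening: 0.0271
```

```bash
python3 go.py .6008 -.0520 .165 -58.5
```

```text
t 10.88 pos [ 0.6013 -0.0529  0.1711] ang -58.3 q6 0.74 | shift [-0.1  -0.    0.61] roll 0.2 F [-0.   1.6 -2.5] open 0.0271 zaxis [-6.7e-03  6.0e-04 -1.0e+00]
```

Emit:
servo_tool:
  motion:
    - [[0.03,0,0.2,0,2],[0.03,0,0.4,0,2],[0.03,0,0.6,0,2],[0.03,0,0.8,0,2],[0.03,0,1.0,0,2]]

```text
clock: 11.3
tool_pos: [0.6015, -0.0532, 0.1611]
orientation: [0.001, 0.873, -0.487, -0.003]
force: [-1.9, 1.0, 2.9]
opening: 0.0273
```

```bash
python3 go.py .6013 -.0529 .128 -58.5
```

```text
t 11.3 pos [ 0.6015 -0.0532  0.1611] ang -58.3 q6 0.74 | shift [-0.02 -0.02  3.31] roll 0.2 F [-1.9  1.   2.9] open 0.0273 zaxis [-6.4e-03  4.0e-04 -1.0e+00]
```

Emit:
servo_tool:
  motion:
    - [[-0.02,-0.02,0.3,0,2],[-0.02,-0.02,0.6,0,2],[-0.02,-0.02,0.9,0,2],[-0.02,-0.02,1.2,0,2],[-0.02,-0.02,1.5,0,2]]

```text
clock: 11.72
tool_pos: [0.6014, -0.053, 0.1457]
orientation: [0.002, 0.873, -0.487, -0.003]
force: [-1.9, 0.3, 1.4]
opening: 0.0271
```

```bash
python3 go.py .6013 -.0529 .128 -58.5
```

```text
t 11.72 pos [ 0.6014 -0.053   0.1457] ang -58.3 q6 0.74 | shift [-0.01 -0.01  1.77] roll 0.2 F [-1.9  0.3  1.4] open 0.0271 zaxis [-6.7e-03  2.0e-04 -1.0e+00]
```

Emit:
servo_tool:
  motion:
    - [[-0.02,-0.02,0.4,0,2],[-0.02,-0.02,0.8,0,2],[-0.02,-0.02,1.2,0,2],[-0.02,-0.02,1.5,0,2],[-0.02,-0.02,1.6,0,2]]

```text
clock: 12.13
tool_pos: [0.6011, -0.0529, 0.1289]
orientation: [0.002, 0.873, -0.487, -0.003]
force: [-1.7, -2.0, -0.9]
opening: 0.0273
```

```bash
python3 go.py .6013 -.0529 .128 -58.5
```

```text
t 12.13 pos [ 0.6011 -0.0529  0.1289] ang -58.3 q6 0.74 | shift [ 0.01 -0.02  0.09] roll 0.2 F [-1.7 -2.  -0.9] open 0.0273 zaxis [-7.5e-03  1.0e-04 -1.0e+00]
```

Emit:
servo_tool:
  motion:
    - [[0,0,0.1,0,2],[0,0,0.15,0,2],[0,0,0.2,0,2],[0,0,0.2,0,2]]

```text
clock: 12.47
tool_pos: [0.6012, -0.0531, 0.1279]
orientation: [0.002, 0.873, -0.487, -0.003]
force: [-6.0, -1.0, 6.7]
opening: 0.0273
```

```bash
python3 go.py .6013 -.0529 .128 -58.5
python3 - <<'E'
from bench import bot
from h import *
s,st=wsnap(bot); cv2.imwrite("pics/w10.png",s["image"])
s=bot.snapshot("scene");cv2.imwrite("pics/s10.png",cv2.resize(s["image"][120:245,250:400],None,fx=4.5,fy=4.5))
E
```

```text
t 12.47 pos [ 0.6012 -0.0531  0.1279] ang -58.3 q6 0.74 | shift [-0.01 -0.02 -0.01] roll 0.2 F [-6.  -1.   6.7] open 0.0273 zaxis [-6.9e-03 -4.0e-04 -1.0e+00]
```

View pics/s10.png

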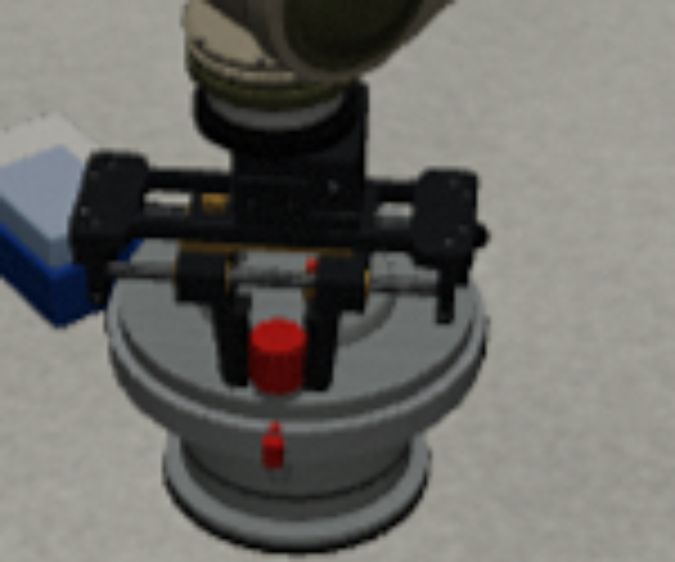

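View pics/w10.png

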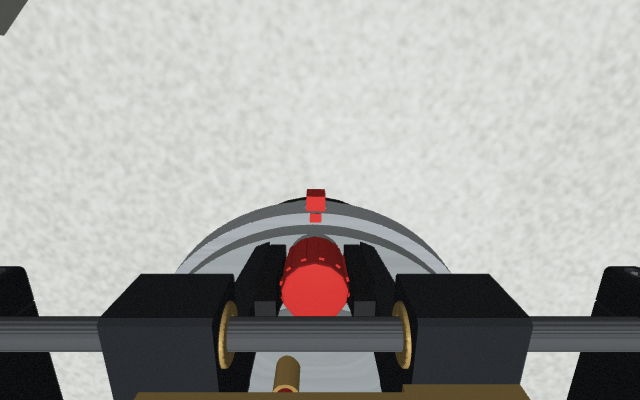

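Emit:
servo_tool:
  motion:
    - [[0,0,0.05,0,2.5],[0,0,0,0,3.5],[0,0,0,0,5],[0,0,0,0,5],[0,0,0,0,5]]

```text
clock: 12.98
tool_pos: [0.6014, -0.053, 0.1278]
orientation: [0.002, 0.873, -0.487, -0.003]
force: [-0.4, -0.1, -0.3]
opening: 0.0492
```

Emit:
servo_tool:
  motion:
    - [[0,0,-2,0,5],[0,0,-5,0,5],[0,0,-9,0,5],[0,0,-12,0,5],[0,0,-12,0,5]]

```text
clock: 13.4
tool_pos: [0.604, -0.0534, 0.2546]
orientation: [0.0, 0.873, -0.487, 0.003]
force: [0.9, -0.5, 0.6]
opening: 0.05
```

```bash
python3 go.py .6013 -.0529 .25 -58.5
python3 - <<'E'
from bench import bot
from h import *
s,st=wsnap(bot); cv2.imwrite("pics/w11.png",s["image"])
for b in blobs(red(s["image"]),40): print(b,ray(s,b[0],.155).round(4))
s=bot.snapshot("scene");cv2.imwrite("pics/s11.png",cv2.resize(s["image"][120:245,250:400],None,fx=4.5,fy=4.5))
E
```

```text
t 13.4 pos [ 0.604  -0.0534  0.2546] ang -58.3 q6 0.74 | shift [-0.18  0.21  0.46] roll 0.2 F [ 0.9 -0.5  0.6] open 0.05 zaxis [ 0.0045 -0.0032 -1.    ]
([3.2, 61.2], [0, 51, 9, 21, 137]) [0.5773 0.1742 0.155 ]
([312.0, 161.6], [307, 154, 11, 18, 161]) [ 0.6277 -0.0384  0.155 ]
([311.2, 197.4], [293, 177, 37, 41, 1195]) [ 0.6038 -0.0523  0.155 ]
([295.0, 265.1], [290, 259, 11, 13, 101]) [ 0.5479 -0.0712  0.155 ]
```

View pics/s11.png

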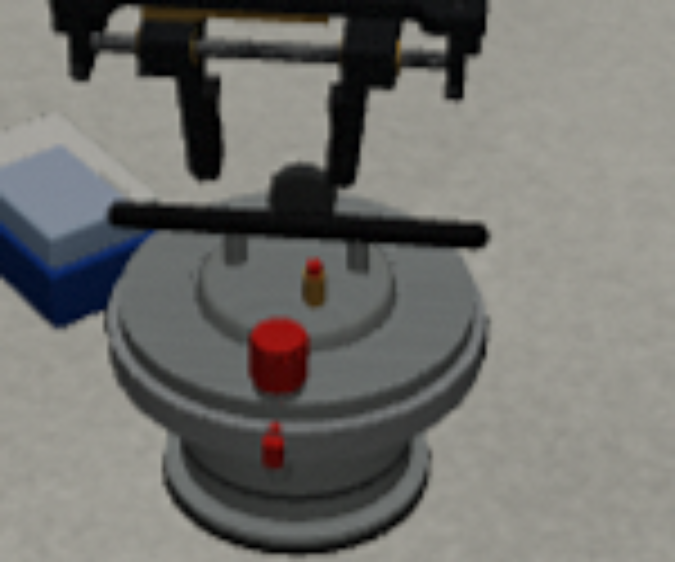

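View pics/w11.png

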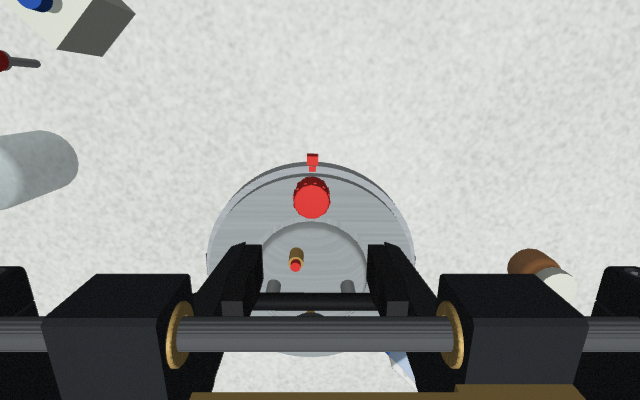

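Emit:
servo_tool:
  motion:
    - [[0,0,-1,0,5],[0,0,-1,0,5],[0,0,-1,0,5]]

```text
clock: 13.75
tool_pos: [0.6025, -0.053, 0.2581]
orientation: [0.001, 0.873, -0.487, -0.002]
force: [0.0, -0.4, -0.7]
opening: 0.0496
```

Run:
```python
from bench import bot
from h import *
a=cv2.imread("pics/scene0.png"); s=bot.snapshot("scene"); b=s["image"]
for n,(y0,y1,x0,x1) in dict(bottle=(200,265,425,470),box=(145,192,236,275),jar=(175,212,195,225)).items():
    print(n,cv2.phaseCorrelate(np.float32(cv2.cvtColor(a[y0:y1,x0:x1],6)),np.float32(cv2.cvtColor(b[y0:y1,x0:x1],6))))
print([x for x in blobs(red(b)) if x[1][4]>30])
print("expected knob centre px if seated",proj(s,[.6013,-.0530,.141]), "if 10mm high",proj(s,[.6013,-.0530,.151]))
bot.sign_off()
```

```text
bottle ((0.5394667397724291, -0.01585841699245094), 0.9944406194451415)
box ((-0.11954499023623555, 0.05029021828038438), 1.029577056070169)
jar ((-0.030670140399813306, -0.019294731986978064), 0.9738685029248396)
[([311.9, 198.1], [305, 191, 14, 16, 163]), ([309.9, 218.9], [308, 214, 5, 10, 38]), ([447.7, 268.9], [444, 263, 9, 13, 93]), ([426.9, 321.7], [416, 309, 22, 28, 438])]
expected knob centre px if seated [311.72530542 199.71202783] if 10mm high [311.70407042 196.15459074]
the job is handed in; nothing more can be done
```

The vessel is locked and the job is handed in, at about 14 s of the 72 s allowed. I turned the lid about 0.72 rad clockwise by its bar, with the fingers loosely around it. Then I took the middle-sized pin from the rack and lowered it through lid and collar, nudging it about 1 mm clockwise on the way.

**What the last checks showed:**
- **Seating:** the tool stopped 51.0 mm above its height when it gripped the pin in the rack, which is exactly the rack-to-lid difference. It met a firm stop there, about 7 N upward.
- **After release:** the pin looks upright in the scene picture, at the same place as when it was held down.
- **Small disagreement:** the knob's centre showed at (311.9, 198.1) px, against (311.7, 199.7) px predicted for a seated pin. 10 mm too high would give 196.2 px. The picture alone would put it a few mm high, but the measured red patch is weighted towards the lit upper part of the knob, so I trusted the height and force readings.
- **Bystanders:** bottle, tip box and jar shifted by no more than 0.5 px in the scene picture, so they did not move noticeably.
- **Gripper:** it was open and about 10 cm above the pin, touching nothing.

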